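Set a scored glass strip in the breaking block

TASK

Set up the scored glass strip for breaking off the next knife blank. With a fingertip, gently slide the strip along its bed, toward the end with the catch tray, until the inked score line stands right over the end edge of the bed and just the blank beyond the line overhangs; then push the hold-down arm over with a fingertip so that it comes down and rests on the glass. Only touch and push: do not grip or lift anything, and leave the things around the block where they are.

Things in the scene. Friction and masses are not known exactly. Their poses are not given: they have to be found in the camera images.
- block: fixed breaking block, 92 mm wide (x), 280 mm long (y), 45 mm high: grey cast body with a flat aluminium bed on top. Origin: centre of its underside, z up. The bed's end edge at its y = -140 mm is the breaking edge: a sheer drop, with a 14 mm high steel catch tray on the bench below it, out to y = -196 mm. Behind the rails (y = -35 to +140 mm) the bed is flat and open
- edge (a point): middle of the breaking edge, on the bed's surface (45 mm above the bench); axes as the block's: the strip slides toward -y
- rails (a point): point on the bed midway between and along two steel guide rails on either side of the strip, each 9 mm wide, 6 mm high and 100 mm long (block y = -135 to -35 mm), inner faces 40 mm apart; axes as the block's
- strip: loose greenish glass strip, 38 mm wide (x), 200 mm long (y), 10 mm thick, 0.15 to 0.25 kg, flat between the rails, 1 mm play each side, nearly parallel to the block's axes. Origin: centre of its underside. At the start its leading end (its y = -100 mm) is 10 to 65 mm short of the breaking edge; its trailing end (y = +100 mm) stays behind the rails, by 57 mm once the strip is set
- score (a point): middle of the score line on the strip's upper face: a dark inked line 2 mm wide straight across the glass, 38 mm from its leading end (so the blank beyond it is square)
- hold_down (a joint): angle of the hold-down arm (rad): 0 foot resting on the glass, pi/2 upright, 2.0 leaning back on its stop, away from the strip (the start). Once pushed past upright (below about 1.4) it sinks by its own weight in 2 to 4 s on a damped hinge; left short of that it leans back again. No spring; 1 to 2 N at the tab moves it slowly, faster pushing takes more
- hinge (a point): middle of the arm's hinge line, which runs along the block's y: 45 mm to the +x side of the bed's middle line, 10 mm above the bed, 35 mm behind the breaking edge, between two cheeks that rise 19 mm above the bed; axes as the block's
- tab (a point): centre of the black finger tab (20 mm along the arm, 30 mm wide, 10 mm thick) at the end of the hold-down arm, 107 mm from the hinge line. The arm is a 20 x 8 mm steel bar; a round sleeve weight, 24 mm across, sits on it 71 to 89 mm from the hinge. Push the tab or the sleeve toward the block's -x to close the arm; closed, it reaches over the bed's -x side
- foot (a point): rubber foot under the hold-down arm, 22 x 18 x 8 mm, that rests on the glass when the arm is down, on the middle of the strip 35 mm behind the breaking edge. The point is the centre of its lower face
- marker: laboratory marker lying on the bench before the block, 135 mm long, 13 mm thick: leave it alone
- timer: white square timer, 66 x 66 x 19 mm, on the bench before the block: leave it alone
- pcr: white well plate on its holder, 86 x 128 x 30 mm, on the bench to the right: leave it alone
Not all that is in view belongs to the job. There is more than one size of the strip; the job needs the larger.

How it is judged:
By the outcome, as a careful person would: the job done as asked, in the order asked, and still so for the second after the job is handed in, with the robot touching nothing.
It also fails if it takes over 48 s, if anything falls off the work surface, if the arm or the gripper's body presses on something with over 40 N, if the wrist force passes 120 N, or if a joint passes its speed limit or range.

ROBOT

A 6-joint arm with a two-finger parallel gripper is mounted at the origin on a cart in front of the work surface, level with it; the furniture and walls round the work are solid. World frame = base frame: x ahead of the robot, y to its left, z up, the work surface at z = 0. Lengths are in m, angles in rad, forces in N, time in s.
With the tool pointing down it reaches from about 0.375 to 0.975 m from the base axis. Payload 3.8 kg.
Tool frame: the origin (TCP) lies on the centre line of the jaws, within the pads' length; the fingertips stand 14 mm ahead of it and the grasp point (between the pads) lies 5 mm behind it; x points along the fingers, y is the direction in which the jaws open and shut, and the axes are right-handed (so a half turn about x gives the same grasp; the last joint's range is limited). The gripper opens to 85 mm and grips with 20 to 120 N. Pads are 22 mm wide; open, the fingers measure 114 mm over their backs; the gripper's body (76 mm by 85 mm) begins 54 mm behind the grasp point. The pads swing forward as they close: fully open they stand 13 mm farther back than shut.
Start: joints at [-1.355, 0.264, 1.604, -0, 1.274, -0.037], TCP at [0.169, -0.654, 0.245] pointing down, gripper open.
Joint ranges: [-2.63, 2.63], [-0.94, 2.18], [0.31, 2.57], [-1.31, 4.45], [0, 2.66], [-2.55, 2.55]. Speed limits (rad/s): [2.57, 2.57, 3.14, 3.14, 3.14, 3.14].

INTERFACE

Orientations are given as a rotation vector (axis times angle).
In Python, from workcell import bot gives the robot as it stands.
- The arm moves only by the shell command python3 -m creep 'ROWS' [FORCE]. ROWS is JSON, a list of rows, each an object with "grip": the finger opening in cm, from 0 to 8.54; "dp": the shift along the tool's x, y, z in cm, a list of three; "rotation": the turn, a rotation vector about the tool's x, y, z in rad, a list of three. A call has 1 to 5 rows; each row is the pose to reach, as a shift and turn from the pose commanded when the call began, along the tool's axes at that moment; what a row does not reach only later rows make up. A row lasts 1/12 s, in which the tool goes at most 41.7 mm and 7.16 degrees, less where a joint would pass 70% of its speed; a pose out of reach is approached as far as the arm can. A call with a gripper value outside its range is refused whole. The fingers move at their own pace and stop on an object; FORCE is the grip in N (left out, the last holds). Time passes only in rows, so rows that repeat a pose let the fingers close. It gives the time, the measured TCP pose, the force and the opening at its end, in the units of the state.
- bot.read_state(): the state, without advancing time (a new reading comes with each control period).
- bot.read_camera(name): name is "scene" or "top"; returns (picture, depth): 384x512x3 uint8, red, green, blue; 384x512 float32, m along the optical axis (not along the pixel's ray), 0 where there is no reading.
- bot.get_calibration(name): a dict with "fx", "fy", "cx", "cy" (pixels), "rvec" (rotation vector, rad) and "tvec" (3), from world to camera coordinates, as OpenCV has them. Camera axes: x right, y down, z forward; pixel columns grow to the right and rows downward; lengths in m; the calibration is good to about 2 mm. A picture is of the moment at which its call begins. get_calibration takes no time and is no camera call.
- bot.finish_job(): hands the job in, once; it reports no verdict.
The state is a dict: "time": time; "q": joint angles; "joint_vel": joint speeds; "joint_torque": joint torques, N m; "tool_pos": TCP position; "tcp_rot": TCP orientation; "wrist_force": force on the tool from outside, world axes, zero at the start; "torque": the same for the moment, N m; "width": opening from 0.0 (shut) to 1.0 (fully open).
Only numpy, scipy, OpenCV 4.12 (cv2) and the standard library are available. Lean on these libraries where they do the work, as an engineer would, in place of code of your own. Each camera call takes 0.05 s, during which the arm holds its last target.

## Working session

There is one attempt and no reset: what is moved stays moved. The work goes in short steps, Python scripts to look and compute and a shell command to move; the robot and the scene stay as the last step left them, time stands still between calls to the robot, and variables do not carry over. Pictures are saved under pics/ and viewed, and the job is handed in when it is done.

```bash
mkdir -p pics; ls
python3 - <<'E'
from workcell import bot
import cv2,numpy as np
print(bot.read_state())
for n in("scene","top"):
    p,d=bot.read_camera(n); cv2.imwrite(f"pics/{n}0.png",p[:,:,::-1]); np.savez(f"{n}0.npz",p=p,d=d)
    print(n,bot.get_calibration(n))
E
```

```text
pics
{'time': 0.0, 'q': array([-1.35489382e+00,  2.64778828e-01,  1.60539635e+00, -1.01072527e-05,
        1.27368902e+00, -3.69066092e-02]), 'joint_vel': array([-0.00110704,  0.00027925, -0.00052809,  0.00159817,  0.00053037,
        0.00028771]), 'joint_torque': array([-6.82892096e-05, -5.15112376e+01, -3.67313862e+01,  1.02264369e-04,
        1.29425753e-02,  6.59628085e-07]), 'tool_pos': array([ 0.16867331, -0.65285501,  0.24393262]), 'tcp_rot': array([ 2.08755193,  0.26770195, -2.08799947]), 'wrist_force': array([-0.11530125,  0.02686507, -0.29530198]), 'torque': array([0.06375443, 0.00803164, 0.08302279]), 'width': 1.0030896830997784}
scene {'fx': 350.7131504874944, 'fy': 350.7131504874944, 'cx': 255.27685012319677, 'cy': 191.5052558228845, 'rvec': array([ 0.68825799, -2.54487279,  1.22096529]), 'tvec': array([0.42496372, 0.19866123, 0.69213818])}
top {'fx': 400.79907984821307, 'fy': 400.79907984821307, 'cx': 253.79341368182446, 'cy': 190.39923670886978, 'rvec': array([ 2.15134621, -2.03790363,  0.24386733]), 'tvec': array([-0.02380091,  0.51308437,  1.10914912])}
```

View pics/scene0.png

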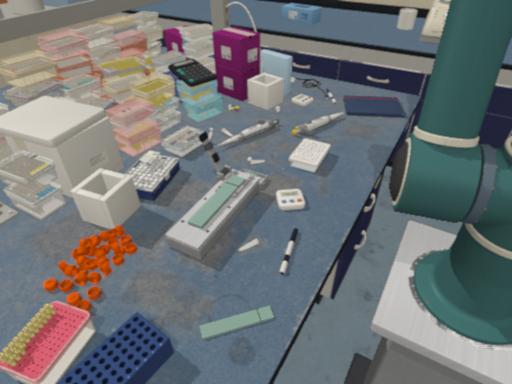

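View pics/top0.png

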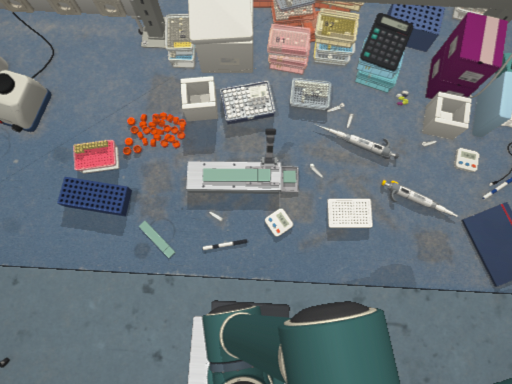

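```bash
cat > h.py <<'E'
import numpy as np,cv2
from workcell import bot
C={n:bot.get_calibration(n) for n in("scene","top")}
def K(c): return np.array([[c['fx'],0,c['cx']],[0,c['fy'],c['cy']],[0,0,1]])
def ray(n,uv,z):
    c=C[n];R=cv2.Rodrigues(c['rvec'])[0];o=-R.T@c['tvec']
    uv=np.atleast_2d(np.array(uv,float)); d=(np.c_[uv,np.ones(len(uv))]@np.linalg.inv(K(c)).T)@R
    return o+d*((z-o[2])/d[:,2])[:,None]
def proj(n,P):
    c=C[n];return cv2.projectPoints(np.atleast_2d(np.array(P,float)),c['rvec'],c['tvec'],K(c),None)[0][:,0]
def cloud(n,d):
    c=C[n];R=cv2.Rodrigues(c['rvec'])[0]
    v,u=np.mgrid[:d.shape[0],:d.shape[1]]
    X=np.stack([(u-c['cx'])/c['fx']*d,(v-c['cy'])/c['fy']*d,d],-1)
    return (X-c['tvec'])@R
E
python3 - <<'E'
from h import *
for n,(x0,y0,x1,y1) in dict(scene=(150,110,320,270),top=(170,110,310,250)).items():
    z=np.load(n+"0.npz");p=z['p']
    k=5 if n=="top" else 4
    im=cv2.resize(p[y0:y1,x0:x1],None,fx=k,fy=k if n!="top" else 4,interpolation=cv2.INTER_CUBIC)
    if n=="top": im=cv2.resize(p[y0:y1,x0:x1],None,fx=4,fy=4,interpolation=cv2.INTER_CUBIC)
    cv2.imwrite(f"pics/{n}c.png",im[:600,:,::-1])
z=np.load("top0.npz");X=cloud("top",z['d'])
for uv in[(190,185),(235,175),(292,178),(270,135),(268,155),(225,245),(278,222),(156,238)]: print(uv,X[uv[1],uv[0]].round(4))
E
```

```text
(190, 185) [0.523  0.1937 0.0468]
(235, 175) [0.5586 0.0621 0.0553]
(292, 178) [ 0.5705 -0.1104  0.0125]
(270, 135) [ 0.6553 -0.0335  0.1439]
(268, 155) [ 0.6215 -0.0323  0.069 ]
(225, 245) [0.3559 0.0806 0.0073]
(278, 222) [ 0.4309 -0.0725  0.0206]
(156, 238) [0.3651 0.2857 0.0107]
```

View pics/scenec.png

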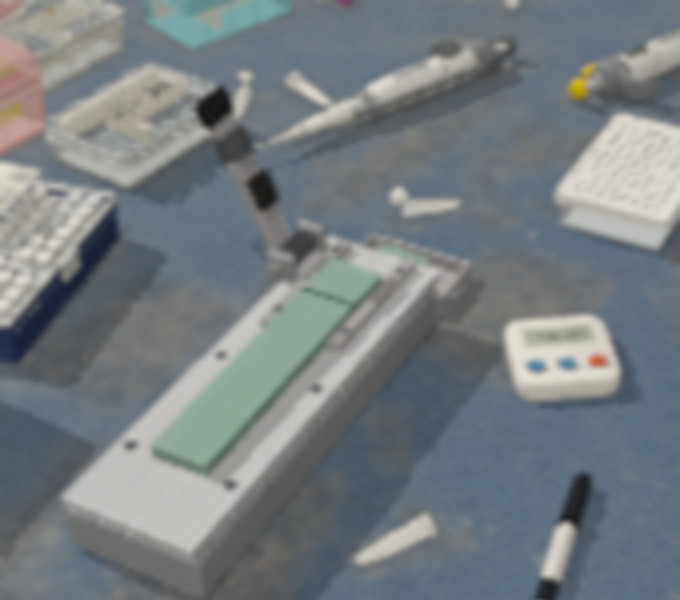

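View pics/topc.png

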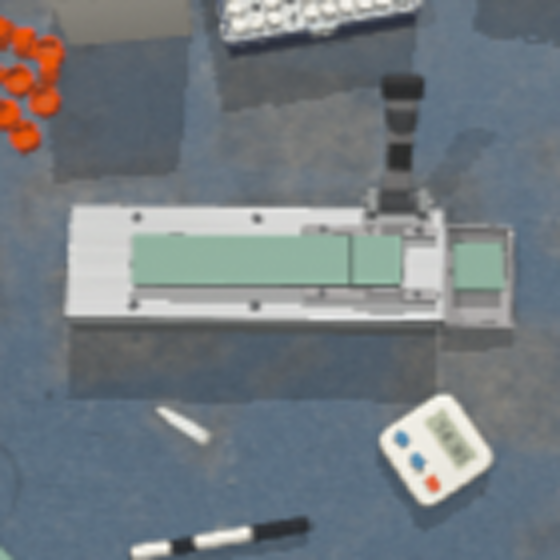

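```bash
cat > meas.py <<'E'
from h import *
# sample camera picture on world plane z over grid
def rect(p,n,z,xs,ys):
    Y,X=np.meshgrid(ys,xs); P=np.c_[X.ravel(),Y.ravel(),np.full(X.size,z)]
    uv=proj(n,P).astype(np.float32).reshape(X.shape+(2,))
    return cv2.remap(p,uv[...,0],uv[...,1],cv2.INTER_LINEAR)
E
python3 - <<'E'
from meas import *
xs=np.arange(.64,.48,-.00025*2);ys=np.arange(.22,-.17,-.0005)
for n in("top","scene"):
    p=np.load(n+"0.npz")['p']
    a=rect(p,n,.045,xs,ys);b=rect(p,n,.055,xs,ys)
    out=np.vstack([a,b])[:,:,::-1].copy()
    for k in range(0,780,100):
        cv2.putText(out,"%.2f"%ys[k],(k,10),0,.35,(0,0,255));cv2.line(out,(k,0),(k,4),(0,0,255),1)
    cv2.imwrite(f"pics/{n}r.png",out[:600])
E
```

```text
(no output)
```

View pics/topr.png

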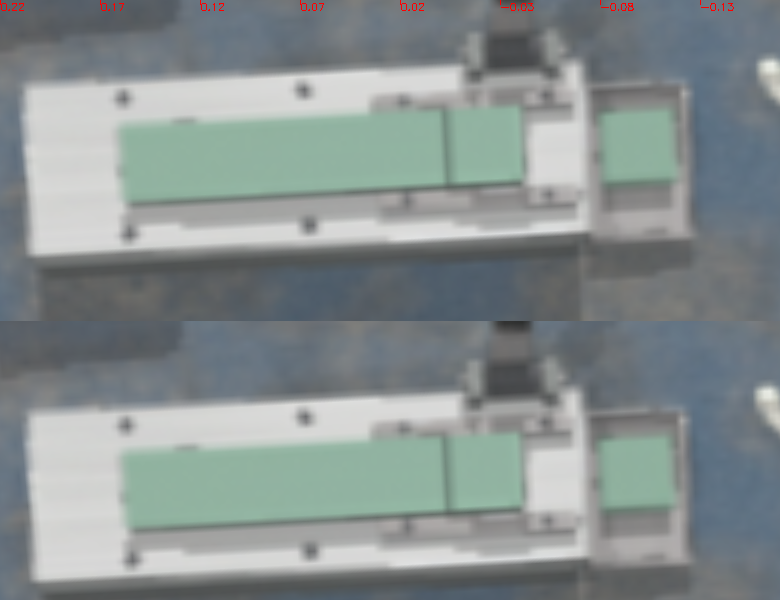

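View pics/scener.png

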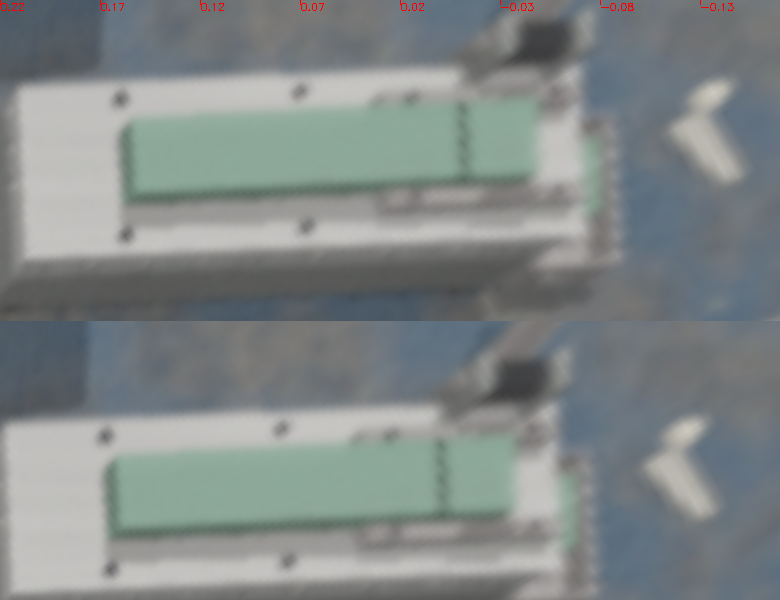

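Run:
```python
from h import *
s=bot.read_state();R=cv2.Rodrigues(s['tcp_rot'])[0];print(R.round(3))
ex=np.array([np.sin(.041),-np.cos(.041),0])
E=np.array([.5663,-.0728,.045]);yb=-ex;xb=np.array([np.cos(.041),np.sin(.041),0])
def B(x,y,z): return E+xb*x+yb*y+[0,0,z]
for nm,P in dict(trail=B(0,.2+.031,.005),tabstart=B(.0895,.035,.107),hinge=B(.045,.035,.01)).items(): print(nm,P.round(4),proj("top",P).round(0),proj("scene",P).round(0))
t=B(0,.26,0);t[2]=.245
print("dp to hover (tool,cm):",(R.T@(t-s['tool_pos'])*100).round(2))
```

```text
[[-0.     0.25  -0.968]
 [ 0.002 -0.968 -0.25 ]
 [-1.    -0.002 -0.   ]]
trail [0.5568 0.158  0.05  ] [[203. 174.]] [[194. 224.]]
tabstart [ 0.6543 -0.0342  0.152 ] [[270. 134.]] [[207. 135.]]
hinge [ 0.6098 -0.036   0.055 ] [[269. 160.]] [[224. 171.]]
dp to hover (tool,cm): [ 6.000e-02 -7.164e+01 -5.847e+01]
```

Candidates for the strip, in top-camera pixels:
- The glass on the bed at (235,175) is 200 mm long, scored at (258,175), and lies between the rails. I choose this one.
- The loose smaller strip on the bench at (156,238) is not it.
- The broken blank in the catch tray at (290,176) is not it.

The close crops confirm the choice. They also show the hold-down arm leaning toward +x at (270,135), so I'm moving over.

```bash
python3 -m creep '[{"grip":0,"dp":[0,-3.1,-2.5],"rotation":[0,0,0]},{"grip":0,"dp":[0,-6.2,-5.0],"rotation":[0,0,0]},{"grip":0,"dp":[0,-9.3,-7.6],"rotation":[0,0,0]},{"grip":0,"dp":[0,-12.4,-10.1],"rotation":[0,0,0]},{"grip":0,"dp":[0,-15.5,-12.7],"rotation":[0,0,0]}]' 20
python3 -m creep '[{"grip":0,"dp":[0,-3.1,-2.5],"rotation":[0,0,0]},{"grip":0,"dp":[0,-6.2,-5.0],"rotation":[0,0,0]},{"grip":0,"dp":[0,-9.3,-7.6],"rotation":[0,0,0]},{"grip":0,"dp":[0,-12.4,-10.1],"rotation":[0,0,0]},{"grip":0,"dp":[0,-15.5,-12.7],"rotation":[0,0,0]}]'
```

```text
time: 0.52
tool_pos: [0.2531, -0.4697, 0.2445]
tcp_rot: [2.087, 0.266, -2.088]
wrist_force: [1.6, -1.1, -0.7]
width: 0.3
time: 0.93
tool_pos: [0.3372, -0.2879, 0.2449]
tcp_rot: [2.087, 0.265, -2.088]
wrist_force: [0.5, -0.5, -0.3]
width: 0.001
```

```bash
python3 -m creep '[{"grip":0,"dp":[0,-3.1,-2.5],"rotation":[0,0,0]},{"grip":0,"dp":[0,-6.2,-5.0],"rotation":[0,0,0]},{"grip":0,"dp":[0,-9.3,-7.6],"rotation":[0,0,0]},{"grip":0,"dp":[0,-12.4,-10.1],"rotation":[0,0,0]},{"grip":0,"dp":[0,-15.5,-12.7],"rotation":[0,0,0]}]'
python3 -m creep '[{"grip":0,"dp":[0,-3.1,-2.5],"rotation":[0,0,0]},{"grip":0,"dp":[0,-6.2,-5.0],"rotation":[0,0,0]},{"grip":0,"dp":[0,-9.3,-7.6],"rotation":[0,0,0]},{"grip":0,"dp":[0,-12.4,-10.1],"rotation":[0,0,0]},{"grip":0,"dp":[0,-15.5,-12.7],"rotation":[0,0,0]}]'
python3 - <<'E'
from h import *
s=bot.read_state();R=cv2.Rodrigues(s['tcp_rot'])[0];p=s['tool_pos'];print(p,s['q'].round(2))
t=np.array([.5559,.187,.245]); print((R.T@(t-p)*100).round(2))
E
```

```text
time: 1.35
tool_pos: [0.4214, -0.106, 0.2451]
tcp_rot: [2.087, 0.265, -2.087]
wrist_force: [-0.1, 0.2, -0.2]
width: -0.003
time: 1.77
tool_pos: [0.5056, 0.0759, 0.2449]
tcp_rot: [2.086, 0.265, -2.087]
wrist_force: [0.1, 0.2, 1.0]
width: -0.001
[0.50556822 0.07586539 0.24494385] [ 0.1  -0.05  1.95 -0.    1.24  1.42]
[-0.01 -9.5  -7.66]
```

```bash
python3 -m creep '[{"grip":0,"dp":[0,-3.1,-2.5],"rotation":[0.07,0,0]},{"grip":0,"dp":[0,-6.2,-5.0],"rotation":[0.14,0,0]},{"grip":0,"dp":[0,-9.6,-7.7],"rotation":[0.212,0,0]},{"grip":0,"dp":[0,-9.6,-7.7],"rotation":[0.212,0,0]}]'
python3 -m creep '[{"grip":0,"dp":[3,0,0],"rotation":[0,0,0]},{"grip":0,"dp":[6,0,0],"rotation":[0,0,0]},{"grip":0,"dp":[9,0,0],"rotation":[0,0,0]},{"grip":0,"dp":[12,0,0],"rotation":[0,0,0]},{"grip":0,"dp":[14,0,0],"rotation":[0,0,0]}]'
python3 -m creep '[{"grip":0,"dp":[0,0,0],"rotation":[0,0,0]}]'
python3 - <<'E'
from h import *
s=bot.read_state();R=cv2.Rodrigues(s['tcp_rot'])[0];print(R.round(3),s['tool_pos'])
for n in("scene","top"):
    p,d=bot.read_camera(n);np.savez(n+"1.npz",p=p,d=d)
    x0,y0,x1,y1=(130,120,290,270) if n=="scene" else (150,100,310,220)
    cv2.imwrite(f"pics/{n}1.png",cv2.resize(p[y0:y1,x0:x1,::-1],None,fx=4,fy=4,interpolation=cv2.INTER_CUBIC))
print(proj("scene",s['tool_pos']+R[:,0]*.014))
E
```

```text
time: 2.1
tool_pos: [0.5579, 0.192, 0.2445]
tcp_rot: [2.203, 0.05, -2.201]
wrist_force: [-0.6, 0.7, 0.0]
width: 0.003
time: 2.52
tool_pos: [0.5538, 0.1851, 0.1016]
tcp_rot: [2.195, 0.044, -2.205]
wrist_force: [0.5, -0.2, 0.3]
width: -0.004
time: 2.6
tool_pos: [0.5513, 0.1843, 0.0992]
tcp_rot: [2.187, 0.042, -2.211]
wrist_force: [-1.1, 0.4, -0.3]
width: 0.0
[[-0.011  0.041 -0.999]
 [-0.003 -0.999 -0.041]
 [-1.     0.003  0.011]] [0.55131585 0.18430927 0.09918667]
[[186.64459139 220.27819751]]
```

View pics/scene1.png

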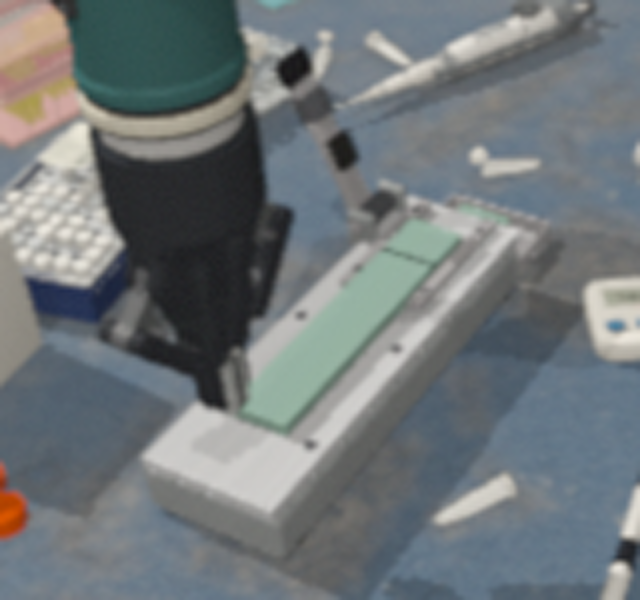

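View pics/top1.png

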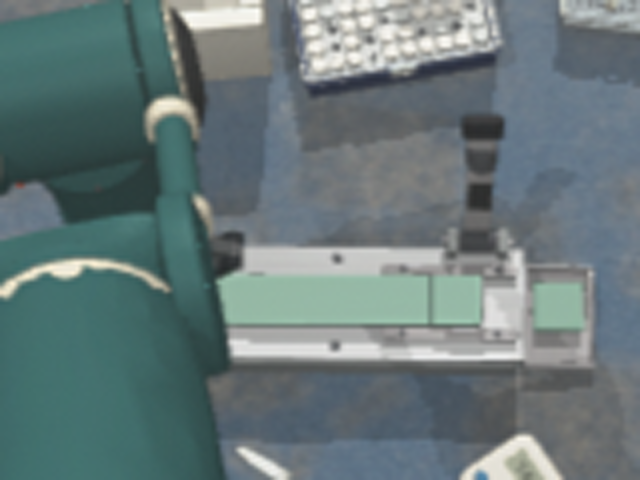

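```bash
python3 -m creep '[{"grip":0,"dp":[0.8,0,0],"rotation":[0,0,0]},{"grip":0,"dp":[1.6,0,0],"rotation":[0,0,0]},{"grip":0,"dp":[2.4,0,0],"rotation":[0,0,0]},{"grip":0,"dp":[3,0,0],"rotation":[0,0,0]},{"grip":0,"dp":[3,0,0],"rotation":[0,0,0]}]'
python3 -m creep '[{"grip":0,"dp":[0,0,0],"rotation":[0,0,0]},{"grip":0,"dp":[0,0,0],"rotation":[0,0,0]}]'
```

```text
time: 3.12
tool_pos: [0.5551, 0.1857, 0.0739]
tcp_rot: [2.198, 0.044, -2.203]
wrist_force: [-0.8, 0.5, -0.2]
width: 0.003
time: 3.28
tool_pos: [0.5563, 0.1861, 0.0754]
tcp_rot: [2.201, 0.045, -2.201]
wrist_force: [-0.0, 0.1, -0.2]
width: 0.001
```

```bash
python3 -m creep '[{"grip":0,"dp":[0.3,0,0],"rotation":[0,0,0]},{"grip":0,"dp":[0.6,0,0],"rotation":[0,0,0]},{"grip":0,"dp":[0.9,0,0],"rotation":[0,0,0]},{"grip":0,"dp":[1.0,0,0],"rotation":[0,0,0]},{"grip":0,"dp":[1.0,0,0],"rotation":[0,0,0]}]'
python3 -m creep '[{"grip":0,"dp":[0,0.2,0],"rotation":[0,0,0]},{"grip":0,"dp":[0,0.4,0],"rotation":[0,0,0]},{"grip":0,"dp":[0,0.6,0],"rotation":[0,0,0]},{"grip":0,"dp":[0,0.8,0],"rotation":[0,0,0]},{"grip":0,"dp":[0,1.0,0],"rotation":[0,0,0]}]'
```

```text
time: 3.7
tool_pos: [0.5557, 0.1859, 0.0647]
tcp_rot: [2.2, 0.045, -2.202]
wrist_force: [-0.4, 0.6, -0.7]
width: 0.0
time: 4.12
tool_pos: [0.5567, 0.1758, 0.0654]
tcp_rot: [2.201, 0.045, -2.201]
wrist_force: [0.4, 0.3, -0.4]
width: 0.002
```

```bash
python3 -m creep '[{"grip":0,"dp":[0,0.2,0],"rotation":[0,0,0]},{"grip":0,"dp":[0,0.4,0],"rotation":[0,0,0]},{"grip":0,"dp":[0,0.6,0],"rotation":[0,0,0]},{"grip":0,"dp":[0,0.8,0],"rotation":[0,0,0]},{"grip":0,"dp":[0,1.0,0],"rotation":[0,0,0]}]'
python3 -m creep '[{"grip":0,"dp":[0,0.2,0],"rotation":[0,0,0]},{"grip":0,"dp":[0,0.4,0],"rotation":[0,0,0]},{"grip":0,"dp":[0,0.6,0],"rotation":[0,0,0]},{"grip":0,"dp":[0,0.8,0],"rotation":[0,0,0]},{"grip":0,"dp":[0,1.0,0],"rotation":[0,0,0]}]'
```

```text
time: 4.53
tool_pos: [0.557, 0.1659, 0.0653]
tcp_rot: [2.201, 0.045, -2.201]
wrist_force: [-0.5, 0.2, 0.3]
width: -0.0
time: 4.95
tool_pos: [0.5574, 0.156, 0.0653]
tcp_rot: [2.201, 0.045, -2.201]
wrist_force: [0.0, 1.1, -0.1]
width: -0.001
```

```bash
cat > score.py <<'E'
from meas import *
import sys
tag=sys.argv[1]
xs=np.arange(.62,.50,-.0005);ys=np.arange(.20,-.13,-.0005)
for n in("top","scene"):
    p,d=bot.read_camera(n);np.savez(n+tag+".npz",p=p,d=d)
    a=rect(p,n,.045,xs,ys);b=rect(p,n,.055,xs,ys)
    out=np.vstack([a,b])[:,:,::-1].copy()
    for k in range(0,len(ys),100): cv2.line(out,(k,0),(k,4),(0,0,255),1)
    cv2.imwrite(f"pics/{n}s{tag}.png",out)
E
python3 score.py 2
```

```text
(no output)
```

View pics/tops2.png

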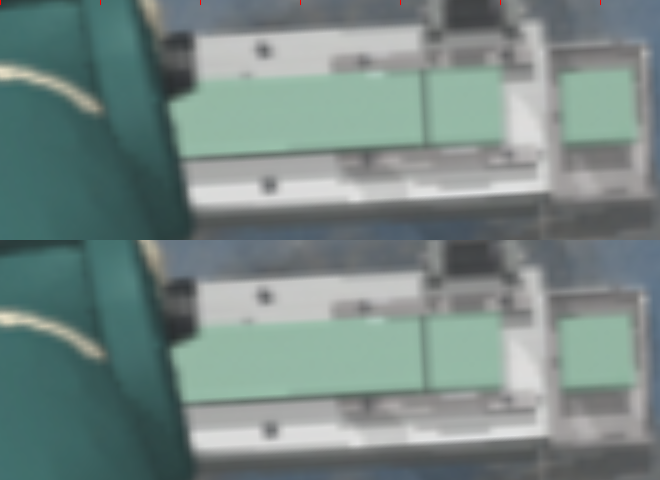

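View pics/scenes2.png

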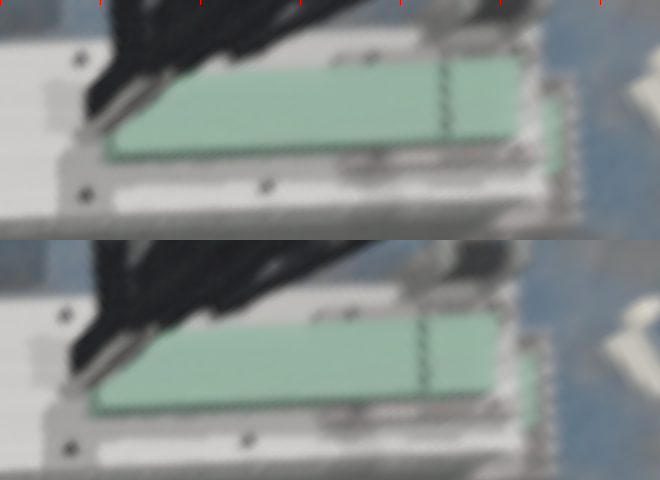

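```bash
M='x'; python3 -m creep '[{"grip":0,"dp":[0,0.25,0],"rotation":[0,0,0]},{"grip":0,"dp":[0,0.5,0],"rotation":[0,0,0]},{"grip":0,"dp":[0,0.75,0],"rotation":[0,0,0]},{"grip":0,"dp":[0,1.0,0],"rotation":[0,0,0]},{"grip":0,"dp":[0,1.25,0],"rotation":[0,0,0]}]'
python3 -m creep '[{"grip":0,"dp":[0,0.25,0],"rotation":[0,0,0]},{"grip":0,"dp":[0,0.5,0],"rotation":[0,0,0]},{"grip":0,"dp":[0,0.75,0],"rotation":[0,0,0]},{"grip":0,"dp":[0,1.0,0],"rotation":[0,0,0]},{"grip":0,"dp":[0,1.25,0],"rotation":[0,0,0]}]'
python3 -m creep '[{"grip":0,"dp":[0,0.25,0],"rotation":[0,0,0]},{"grip":0,"dp":[0,0.5,0],"rotation":[0,0,0]},{"grip":0,"dp":[0,0.75,0],"rotation":[0,0,0]},{"grip":0,"dp":[0,1.0,0],"rotation":[0,0,0]},{"grip":0,"dp":[0,1.25,0],"rotation":[0,0,0]}]'
python3 -m creep '[{"grip":0,"dp":[0,0.25,0],"rotation":[0,0,0]},{"grip":0,"dp":[0,0.5,0],"rotation":[0,0,0]},{"grip":0,"dp":[0,0.75,0],"rotation":[0,0,0]},{"grip":0,"dp":[0,1.0,0],"rotation":[0,0,0]},{"grip":0,"dp":[0,1.25,0],"rotation":[0,0,0]}]'
python3 score.py 3
python3 - <<'E'
from h import *
for n,(x0,y0,x1,y1) in dict(scene=(200,150,290,220),top=(220,130,320,205)).items():
    p=np.load(n+"3.npz")['p'];cv2.imwrite(f"pics/{n}z3.png",cv2.resize(p[y0:y1,x0:x1,::-1],None,fx=8,fy=8,interpolation=cv2.INTER_CUBIC))
E
```

```text
time: 5.47
tool_pos: [0.5579, 0.1433, 0.0653]
tcp_rot: [2.201, 0.045, -2.201]
wrist_force: [-0.3, 1.9, -0.0]
width: -0.002
time: 5.88
tool_pos: [0.5584, 0.1308, 0.0653]
tcp_rot: [2.201, 0.045, -2.201]
wrist_force: [0.5, 1.2, -0.9]
width: -0.0
time: 6.3
tool_pos: [0.5589, 0.1183, 0.0653]
tcp_rot: [2.201, 0.045, -2.201]
wrist_force: [-1.1, 2.3, -0.0]
width: 0.004
time: 6.72
tool_pos: [0.5594, 0.1059, 0.0653]
tcp_rot: [2.201, 0.045, -2.201]
wrist_force: [-0.2, 1.6, 0.3]
width: -0.001
```

View pics/topz3.png

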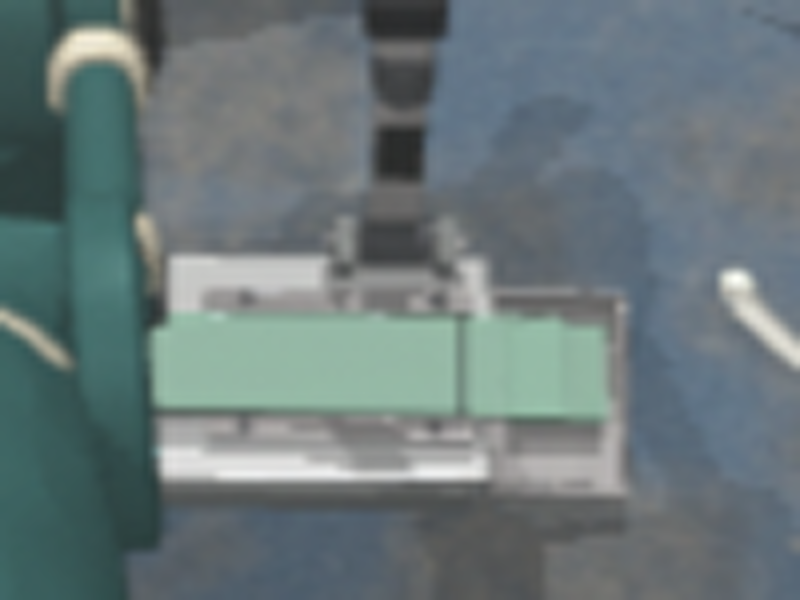

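View pics/scenez3.png

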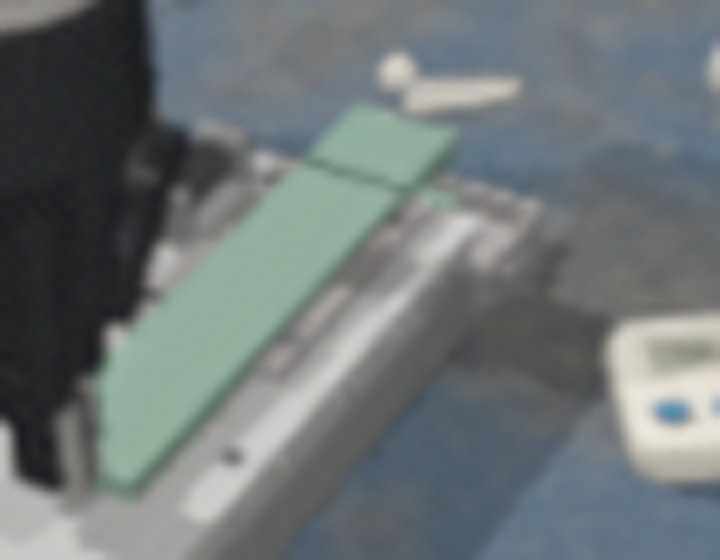

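View pics/tops3.png

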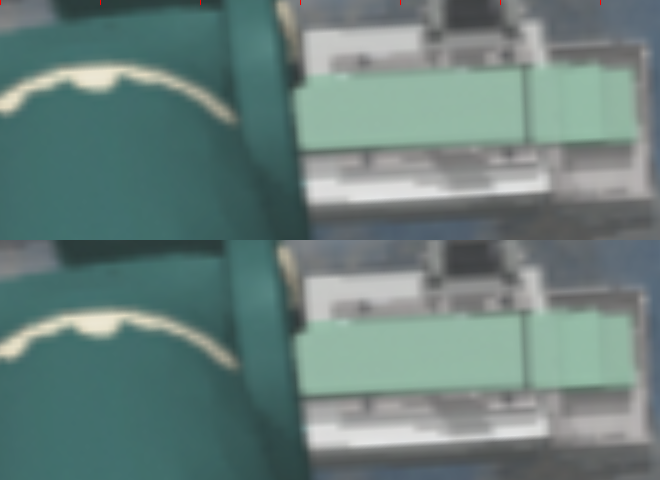

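```bash
cat > prof.py <<'E'
from meas import *
th=.041;yb=np.array([-np.sin(th),np.cos(th)]);xb=np.array([np.cos(th),np.sin(th)]);E0=np.array([.5663,-.0728])
def profile(p,n,z,xr,s):
    g=p.astype(np.float32).mean(2)
    P=np.array([[*(E0+xb*x+yb*y),z] for x in xr for y in s])
    uv=proj(n,P).astype(np.float32)
    return cv2.remap(g,uv[:,0].reshape(len(xr),-1),uv[:,1].reshape(len(xr),-1),cv2.INTER_CUBIC)
def edge(p,n,xs):
    s=np.arange(-.012,.012,.00025);out=[]
    for x in xs:
        f=cv2.GaussianBlur(profile(p,n,.045,np.linspace(x-.003,x+.003,7),s).mean(0)[None],(1,1),0)[0]
        hi=f[-15:].mean();lo=f[:15].mean();g=np.gradient(f)
        w=np.clip(g,0,None);k=np.argmax(w);a=slice(max(0,k-8),k+9)
        out.append((x,round(1000*(s[a]*w[a]).sum()/w[a].sum(),2),int(lo),int(hi)))
    return out
def score(p,n,xs,s0):
    s=np.arange(s0-.009,s0+.009,.00025);out=[]
    for x in xs:
        f=profile(p,n,.055,np.linspace(x-.002,x+.002,5),s).mean(0)
        b=np.median(f);w=np.clip(b-f-3,0,None);k=np.argmax(w);a=slice(max(0,k-12),k+13)
        out.append((x,round(1000*(s[a]*w[a]).sum()/w[a].sum(),2)))
    return out
E
python3 - <<'E'
from prof import *
for n in("top","scene"):
    c=C[n];print(n,(-cv2.Rodrigues(c['rvec'])[0].T@c['tvec']).round(3))
    p0=np.load(n+"0.npz")['p'];p3=np.load(n+"3.npz")['p']
    print(" edge0",edge(p0,n,[-.04,-.034,-.012,-.006,0,.006,.012,.036]))
    print(" edge3",edge(p3,n,[-.04,-.034,.036]))
    print(" score0",score(p0,n,[-.012,-.006,0,.006,.012],.0695))
    print(" score3",score(p3,n,[-.012,-.006,0,.006,.012],.011))
E
```

```text
top [ 0.242 -0.007  1.198]
 edge0 [(-0.04, np.float64(1.38), 155, 195), (-0.034, np.float64(-0.74), 147, 176), (-0.012, np.float64(0.83), 152, 215), (-0.006, np.float64(-1.83), 150, 215), (0, np.float64(-1.44), 151, 213), (0.006, np.float64(-1.27), 152, 214), (0.012, np.float64(-1.43), 151, 202), (0.036, np.float64(1.09), 105, 165)]
 edge3 [(-0.04, np.float64(0.95), 155, 200), (-0.034, np.float64(0.35), 152, 182), (0.036, np.float64(1.11), 104, 151)]
 score0 [(-0.012, np.float64(69.4)), (-0.006, np.float64(69.49)), (0, np.float64(69.54)), (0.006, np.float64(69.58)), (0.012, np.float64(69.63))]
 score3 [(-0.012, np.float64(10.32)), (-0.006, np.float64(10.31)), (0, np.float64(10.32)), (0.006, np.float64(10.31)), (0.012, np.float64(10.29))]
scene [0.15  0.572 0.591]
 edge0 [(-0.04, np.float64(0.74), 128, 191), (-0.034, np.float64(1.89), 131, 177), (-0.012, np.float64(2.48), 134, 194), (-0.006, np.float64(1.76), 139, 195), (0, np.float64(1.03), 135, 193), (0.006, np.float64(2.52), 135, 194), (0.012, np.float64(2.71), 131, 186), (0.036, np.float64(1.72), 111, 157)]
 edge3 [(-0.04, np.float64(0.73), 134, 199), (-0.034, np.float64(1.94), 137, 176), (0.036, np.float64(1.74), 111, 151)]
 score0 [(-0.012, np.float64(72.06)), (-0.006, np.float64(71.95)), (0, np.float64(71.91)), (0.006, np.float64(72.26)), (0.012, np.float64(72.0))]
 score3 [(-0.012, np.float64(10.69)), (-0.006, np.float64(11.19)), (0, np.float64(11.22)), (0.006, np.float64(11.52)), (0.012, np.float64(11.01))]
```

Run:
```python
from prof import *
X=np.linspace(-.016,.016,17)
for n in("top","scene"):
    p={k:np.load(f"{n}{k}.npz")['p'] for k in "0123"}
    e=np.array([[q[1] for q in edge(p[k],n,np.r_[np.linspace(-.043,-.026,8),np.linspace(-.016,.016,17)])] for k in "01"])
    print(n,"edge",np.median(e,1),e.mean(1).round(2),e.std(1).round(2))
    for k,s0 in zip("0123",(.07,.07,.0608,.0107)):
        v=np.array([q[1] for q in score(p[k],n,X,s0)]);print(k,v.mean().round(2),v.std().round(2))
    # rear end of bed
    s=np.arange(.265,.295,.00025);r=[]
    for x in np.linspace(-.04,.04,17):
        f=profile(p["0"],n,.045,np.linspace(x-.002,x+.002,5),s).mean(0);w=np.clip(-np.gradient(f),0,None);k=np.argmax(w);a=slice(max(0,k-8),k+9);r.append((s[a]*w[a]).sum()/w[a].sum()*1000)
    print("rear-280:",np.mean(r).round(2)-280,np.std(r).round(2))
```

```text
top edge [-0.77 -0.81] [-0.55 -0.61] [1.97 2.44]
0 69.53 0.1
1 69.53 0.1
2 60.65 0.1
3 10.3 0.01
rear-280: 0.08999999999997499 0.45
scene edge [1.76 1.04] [ 1.53 -0.61] [1.58 3.5 ]
0 72.04 0.17
1 72.07 0.19
2 61.45 0.18
3 11.08 0.32
rear-280: 2.519999999999982 0.27
```

```bash
cat > sc.py <<'E'
from prof import *
import sys
t,s0=sys.argv[1],float(sys.argv[2])/1000
X=np.linspace(-.016,.016,17)
st=bot.read_state();print("tool along -y block (mm):",((st['tool_pos'][:2]-E0)@yb*1000).round(2),st['tool_pos'].round(4),st['wrist_force'].round(1))
for n in("top","scene"):
    p,d=bot.read_camera(n);np.savez(n+t+".npz",p=p,d=d)
    v=np.array([q[1] for q in score(p,n,X,s0)]);print(n,v.mean().round(2),np.median(v),v.std().round(2))
E
python3 sc.py 3b 10.7
python3 -m creep '[{"grip":0,"dp":[0,0.15,0],"rotation":[0,0,0]},{"grip":0,"dp":[0,0.25,0],"rotation":[0,0,0]},{"grip":0,"dp":[0,0.25,0],"rotation":[0,0,0]}]' ;python3 sc.py 4 8.2
python3 -m creep '[{"grip":0,"dp":[0,0.13,0],"rotation":[0,0,0]},{"grip":0,"dp":[0,0.17,0],"rotation":[0,0,0]},{"grip":0,"dp":[0,0.17,0],"rotation":[0,0,0]}]'; python3 sc.py 5 6.5
python3 -m creep '[{"grip":0,"dp":[0,0.1,0],"rotation":[0,0,0]},{"grip":0,"dp":[0,0.15,0],"rotation":[0,0,0]},{"grip":0,"dp":[0,0.15,0],"rotation":[0,0,0]}]'; python3 sc.py 6 5
```

```text
tool along -y block (mm): 178.44 [0.5594 0.1055 0.0653] [-0.7  0.4  0.3]
top 9.21 9.18 0.07
scene 11.05 11.14 0.31
time: 7.17
tool_pos: [0.5595, 0.1035, 0.0653]
tcp_rot: [2.201, 0.045, -2.201]
wrist_force: [-0.2, 0.8, -0.6]
width: -0.001
tool along -y block (mm): 176.46 [0.5595 0.1035 0.0653] [-0.2  0.8 -0.6]
top 7.39 7.33 0.14
scene 9.05 8.99 0.39
time: 7.52
tool_pos: [0.5596, 0.1018, 0.0653]
tcp_rot: [2.201, 0.045, -2.201]
wrist_force: [-0.5, 0.2, 0.6]
width: 0.001
tool along -y block (mm): 174.77 [0.5596 0.1018 0.0653] [-0.5  0.2  0.6]
top 5.54 5.53 0.52
scene 7.41 7.49 0.33
time: 7.87
tool_pos: [0.5596, 0.1003, 0.0653]
tcp_rot: [2.201, 0.045, -2.201]
wrist_force: [0.0, 0.2, 0.2]
width: -0.003
tool along -y block (mm): 173.19 [0.5596 0.1003 0.0653] [0.  0.2 0.2]
top 4.45 4.4 0.14
scene 5.95 5.96 0.25
```

Run:
```python
from prof import *
s=np.arange(-.010,.012,.00025)
for n in("scene","top"):
  for k in "0":
    p=np.load(f"{n}{k}.npz")['p'];r=[]
    xs=np.r_[np.arange(-.017,.0171,.001)]
    f=profile(p,n,.045,xs,s)
    m=f.mean(0);print(n,m[::4].astype(int).tolist())
    for g in f:
        hi=np.median(g[-16:]);
        i=np.argmax(np.gradient(g)); lo=g[max(0,i-14):i].min()
        h=(hi+lo)/2; j=np.where(g<h)[0].max(); r.append(1000*(s[j]+.00025*(h-g[j])/(g[j+1]-g[j])))
    print(np.round(r,1).tolist(),np.median(r).round(2))
    im=cv2.resize(f,None,fx=8,fy=12,interpolation=cv2.INTER_CUBIC)
    cv2.imwrite(f"pics/e_{n}.png",np.clip(im,0,255).astype(np.uint8))
```

```text
scene [134, 132, 132, 132, 133, 135, 137, 139, 142, 145, 150, 156, 163, 171, 178, 184, 188, 190, 191, 191, 190, 189]
[-0.5, 3.1, 2.7, 3.1, 3.0, 2.6, 1.8, 2.3, 1.8, 1.7, 2.1, 2.5, 2.2, 2.7, 0.9, 1.0, 3.4, 3.7, 1.8, 2.2, 2.8, 2.9, 3.3, 3.4, 3.3, 3.1, 3.3, 2.5, 2.8, 3.1, 2.1, 2.4, 2.1, 1.8, 1.6] 2.53
top [149, 144, 140, 138, 137, 140, 145, 150, 159, 172, 184, 196, 206, 210, 212, 213, 211, 209, 208, 208, 208, 208]
[0.1, 0.5, 0.7, 0.6, 0.6, 0.5, 0.5, 0.4, 0.4, 0.4, -0.7, -1.0, -1.0, -1.0, -1.0, -0.9, -0.8, -0.7, -0.4, -0.5, -0.4, -0.4, -0.4, -0.4, -0.4, -0.6, -0.7, -0.9, -1.1, -1.5, -1.8, -2.2, -2.5, -2.7, -2.8] -0.57
```

View pics/e_scene.png

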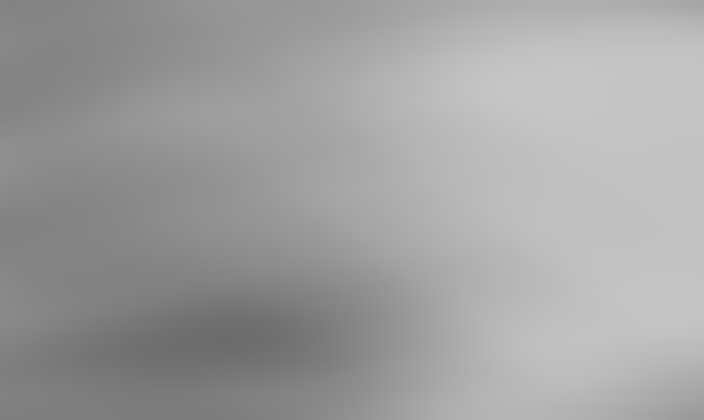

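View pics/e_top.png

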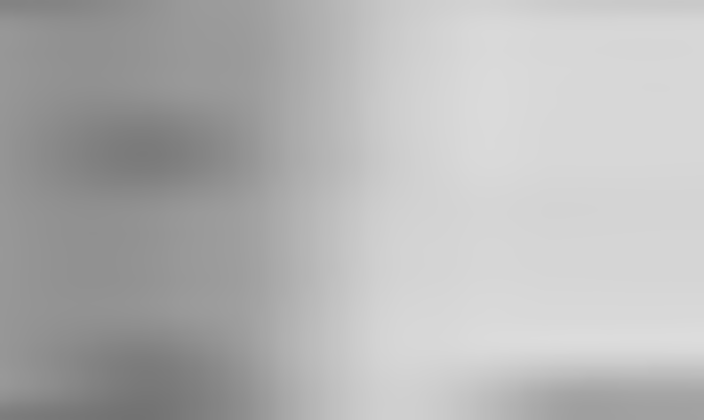

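Run:
```python
from prof import *
def col(p,n,z,xr,s):
    g=(p[...,1].astype(np.float32)-p[...,0].astype(np.float32)) # greenness
    P=np.array([[*(E0+xb*x+yb*y),z] for x in xr for y in s]);uv=proj(n,P).astype(np.float32)
    return cv2.remap(g,uv[:,0].reshape(len(xr),-1),uv[:,1].reshape(len(xr),-1),cv2.INTER_LINEAR)
def cross(m,s,inside_hi):
    a,b=m[:12].mean(),m[-12:].mean();h=(a+b)/2;g=(m-h)*np.sign(b-a)
    j=np.where(g<0)[0].max();return 1000*(s[j]+(s[1]-s[0])*(-g[j])/(g[j+1]-g[j]))
X=np.linspace(-.012,.012,13)
for n,sc in(("top",69.53),("scene",72.04)):
    p=np.load(n+"0.npz")['p']
    s=np.arange(-.01,.01,.00025)
    l=s+sc/1000-.038;t=s+sc/1000+.162
    L=cross(col(p,n,.055,X,l).mean(0),l,1);T=cross(col(p,n,.055,X,t).mean(0),t,1)
    print(n,"score from lead",L+38,"from trail",T-162,"ink",sc)
```

```text
top score from lead 69.94659601066455 from trail 69.13067017070148 ink 69.53
scene score from lead 73.25392848559775 from trail 76.7534920446499 ink 72.04
```

```bash
python3 -m creep '[{"grip":0,"dp":[0,0.12,0],"rotation":[0,0,0]},{"grip":0,"dp":[0,0.24,0],"rotation":[0,0,0]},{"grip":0,"dp":[0,0.34,0],"rotation":[0,0,0]},{"grip":0,"dp":[0,0.4,0],"rotation":[0,0,0]},{"grip":0,"dp":[0,0.4,0],"rotation":[0,0,0]}]'; python3 sc.py 7 1
python3 - <<'E'
from h import *
for n,(x0,y0,x1,y1) in dict(scene=(200,150,290,220),top=(250,140,310,200)).items():
    p=np.load(n+"7.npz")['p'];k=8 if n=="scene" else 10
    cv2.imwrite(f"pics/{n}z7.png",cv2.resize(p[y0:y1,x0:x1,::-1],None,fx=k,fy=k,interpolation=cv2.INTER_CUBIC))
E
```

```text
time: 8.38
tool_pos: [0.5598, 0.0961, 0.0653]
tcp_rot: [2.201, 0.045, -2.201]
wrist_force: [0.8, 0.6, -0.5]
width: -0.003
tool along -y block (mm): 169.07 [0.5598 0.0961 0.0653] [ 0.8  0.6 -0.5]
top -0.42 -0.38 0.22
scene 1.81 1.89 0.35
```

View pics/topz7.png

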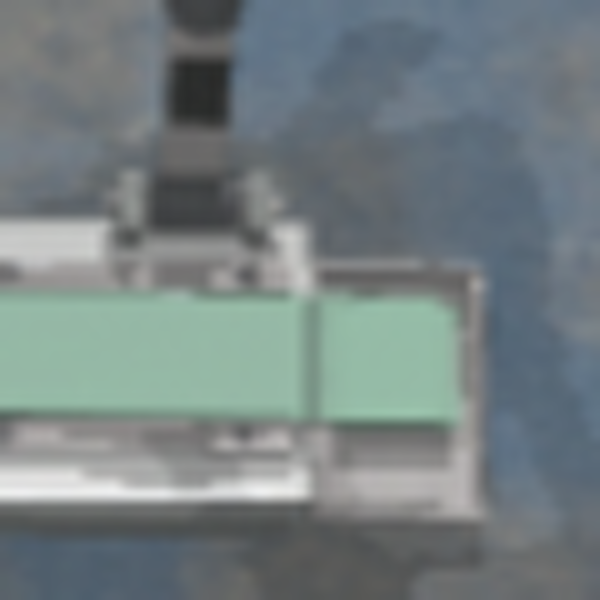

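View pics/scenez7.png

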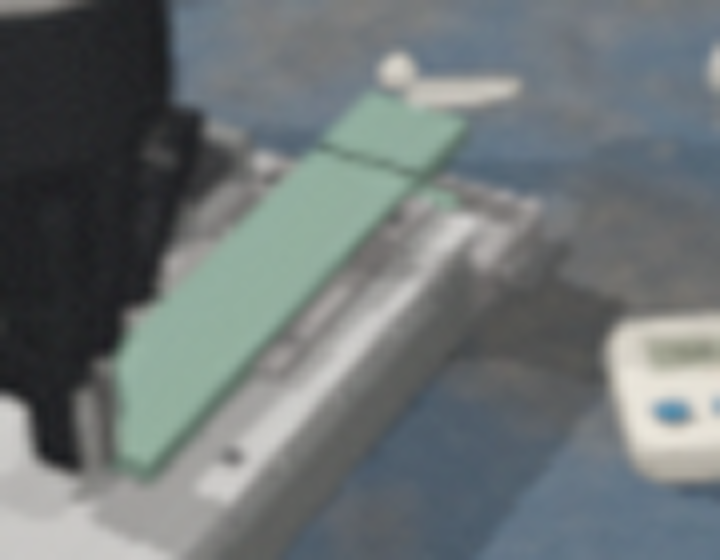

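The score line now stands over the edge to within the measuring error: top camera −0.4 mm against the edge at about −0.4 mm, scene camera 1.8 mm against about 2.2 mm. I'm backing off, going up and moving behind the tab.

```bash
python3 - <<'E'
from h import *
X=cloud("top",np.load("top0.npz")['d'])
m=(X[...,0]>.665)&(X[...,0]<.8)&(abs(X[...,1]+.033)<.09)
print("max z behind tab",X[m][:,2].max())
E
python3 -m creep '[{"grip":0,"dp":[0,-0.4,0],"rotation":[0,0,0]},{"grip":0,"dp":[0,-0.9,0],"rotation":[0,0,0]},{"grip":0,"dp":[0,-1.5,0],"rotation":[0,0,0]},{"grip":0,"dp":[-2,-1.5,0],"rotation":[0,0,0]},{"grip":0,"dp":[-5,-1.5,0],"rotation":[0,0,0]}]'
python3 -m creep '[{"grip":0,"dp":[-3,0,0],"rotation":[0,0,0]},{"grip":0,"dp":[-6,0,0],"rotation":[0,0,0]},{"grip":0,"dp":[-9,0,0],"rotation":[0,0,0]},{"grip":0,"dp":[-12,0,0],"rotation":[0,0,0]},{"grip":0,"dp":[-12,0,0],"rotation":[0,0,0]}]'
python3 sc.py 8 0.5
```

```text
max z behind tab 0.1593977317241352
time: 8.9
tool_pos: [0.5559, 0.1117, 0.1121]
tcp_rot: [2.191, 0.045, -2.209]
wrist_force: [1.3, 0.5, -0.6]
width: -0.002
time: 9.32
tool_pos: [0.5632, 0.1127, 0.2433]
tcp_rot: [2.215, 0.047, -2.187]
wrist_force: [1.3, 0.7, 1.7]
width: 0.003
tool along -y block (mm): 185.43 [0.5632 0.1127 0.2433] [1.3 0.7 1.7]
top -0.43 -0.38 0.21
scene 1.81 1.75 0.32
```

```bash
python3 -m creep '[{"grip":0,"dp":[0,3,-2.6],"rotation":[0,0,0]},{"grip":0,"dp":[0,6,-5.2],"rotation":[0,0,0]},{"grip":0,"dp":[0,9,-7.8],"rotation":[0,0,0]},{"grip":0,"dp":[0,12,-10.4],"rotation":[0,0,0]},{"grip":0,"dp":[0,14.9,-12.8],"rotation":[0,0,0]}]'
python3 -m creep '[{"grip":0,"dp":[0,0,0],"rotation":[0,0,0]},{"grip":0,"dp":[2,0,0],"rotation":[0,0,0]},{"grip":0,"dp":[4,0,0],"rotation":[0,0,0]},{"grip":0,"dp":[6,0,0],"rotation":[0,0,0]},{"grip":0,"dp":[7.3,0,0],"rotation":[0,0,0]}]'
python3 -m creep '[{"grip":0,"dp":[0,0,0],"rotation":[0,0,0]},{"grip":0,"dp":[0,0,0],"rotation":[0,0,0]}]'
python3 - <<'E'
from h import *
for n,(x0,y0,x1,y1) in dict(scene=(130,60,290,210),top=(190,60,330,200)).items():
    p=bot.read_camera(n)[0]
    cv2.imwrite(f"pics/{n}9.png",cv2.resize(p[y0:y1,x0:x1,::-1],None,fx=4,fy=4,interpolation=cv2.INTER_CUBIC))
print(bot.read_state()['tool_pos'])
E
```

```text
time: 9.83
tool_pos: [0.6932, -0.0332, 0.2325]
tcp_rot: [2.197, 0.046, -2.205]
wrist_force: [0.9, 0.2, 0.3]
width: 0.001
time: 10.25
tool_pos: [0.6905, -0.0316, 0.1573]
tcp_rot: [2.194, 0.046, -2.209]
wrist_force: [-0.6, 0.5, -0.3]
width: 0.002
time: 10.42
tool_pos: [0.6917, -0.0317, 0.1601]
tcp_rot: [2.196, 0.046, -2.205]
wrist_force: [-0.0, 0.1, 0.3]
width: 0.001
[ 0.69369458 -0.03200212  0.16322267]
```

View pics/scene9.png

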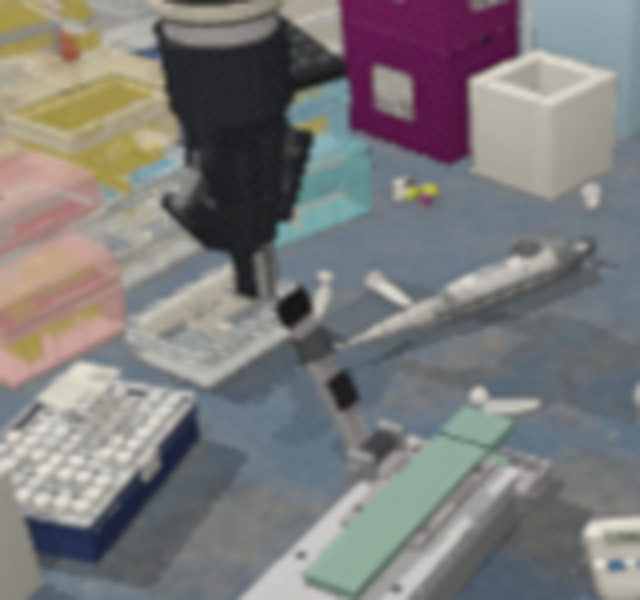

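View pics/top9.png

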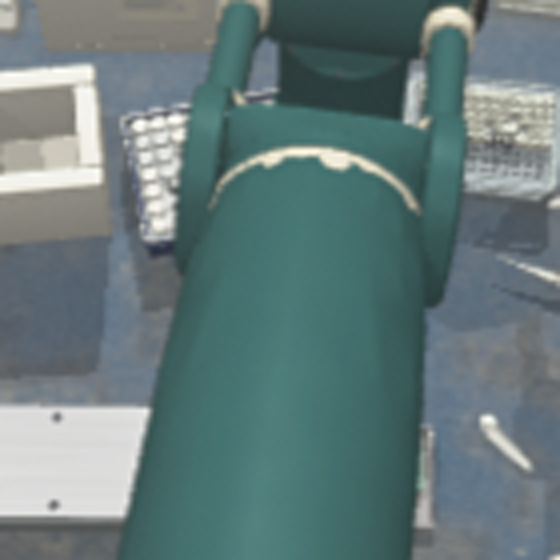

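```bash
python3 -m creep '[{"grip":0,"dp":[0.1,0,0.35],"rotation":[0,0,0]},{"grip":0,"dp":[0.2,0,0.7],"rotation":[0,0,0]},{"grip":0,"dp":[0.2,0,1.05],"rotation":[0,0,0]},{"grip":0,"dp":[0.2,0,1.4],"rotation":[0,0,0]},{"grip":0,"dp":[0.2,0,1.7],"rotation":[0,0,0]}]'
python3 -m creep '[{"grip":0,"dp":[0,0,0.3],"rotation":[0,0,0]},{"grip":0,"dp":[0,0,0.6],"rotation":[0,0,0]},{"grip":0,"dp":[0,0,0.9],"rotation":[0,0,0]},{"grip":0,"dp":[0,0,1.2],"rotation":[0,0,0]},{"grip":0,"dp":[0,0,1.5],"rotation":[0,0,0]}]'
python3 -m creep '[{"grip":0,"dp":[0,0,0.3],"rotation":[0,0,0]},{"grip":0,"dp":[0,0,0.6],"rotation":[0,0,0]},{"grip":0,"dp":[0,0,0.9],"rotation":[0,0,0]},{"grip":0,"dp":[0,0,1.2],"rotation":[0,0,0]},{"grip":0,"dp":[0,0,1.5],"rotation":[0,0,0]}]'
```

```text
time: 10.93
tool_pos: [0.6773, -0.033, 0.162]
tcp_rot: [2.205, 0.045, -2.196]
wrist_force: [2.8, 0.6, 2.7]
width: -0.005
time: 11.35
tool_pos: [0.6605, -0.0336, 0.1599]
tcp_rot: [2.2, 0.045, -2.202]
wrist_force: [1.2, 1.1, 1.9]
width: 0.005
time: 11.77
tool_pos: [0.6456, -0.0342, 0.16]
tcp_rot: [2.2, 0.045, -2.202]
wrist_force: [1.9, 0.0, 1.3]
width: 0.003
```

```bash
python3 -m creep '[{"grip":0,"dp":[0,0,0.3],"rotation":[0,0,0]},{"grip":0,"dp":[0,0,0.6],"rotation":[0,0,0]},{"grip":0,"dp":[0,0,0.9],"rotation":[0,0,0]},{"grip":0,"dp":[0,0,1.2],"rotation":[0,0,0]},{"grip":0,"dp":[0,0,1.5],"rotation":[0,0,0]}]'
python3 -m creep '[{"grip":0,"dp":[0,0,0.3],"rotation":[0,0,0]},{"grip":0,"dp":[0,0,0.6],"rotation":[0,0,0]},{"grip":0,"dp":[0,0,0.9],"rotation":[0,0,0]},{"grip":0,"dp":[0,0,1.2],"rotation":[0,0,0]},{"grip":0,"dp":[0,0,1.5],"rotation":[0,0,0]}]'
python3 -m creep '[{"grip":0,"dp":[0,0,0.3],"rotation":[0,0,0]},{"grip":0,"dp":[0,0,0.6],"rotation":[0,0,0]},{"grip":0,"dp":[0,0,0.9],"rotation":[0,0,0]},{"grip":0,"dp":[0,0,1.2],"rotation":[0,0,0]},{"grip":0,"dp":[0,0,1.5],"rotation":[0,0,0]}]'
python3 - <<'E'
from h import *
n="scene";p=bot.read_camera(n)[0]
cv2.imwrite(f"pics/{n}10.png",cv2.resize(p[60:210,130:290,::-1],None,fx=4,fy=4,interpolation=cv2.INTER_CUBIC))
E
```

```text
time: 12.18
tool_pos: [0.6309, -0.0348, 0.1603]
tcp_rot: [2.201, 0.045, -2.201]
wrist_force: [0.7, 0.3, 1.3]
width: -0.004
time: 12.6
tool_pos: [0.6161, -0.0354, 0.1606]
tcp_rot: [2.201, 0.045, -2.2]
wrist_force: [0.5, -0.3, 1.8]
width: 0.002
time: 13.02
tool_pos: [0.6006, -0.036, 0.16]
tcp_rot: [2.2, 0.045, -2.202]
wrist_force: [-0.0, -0.4, 1.3]
width: -0.0
```

View pics/scene10.png

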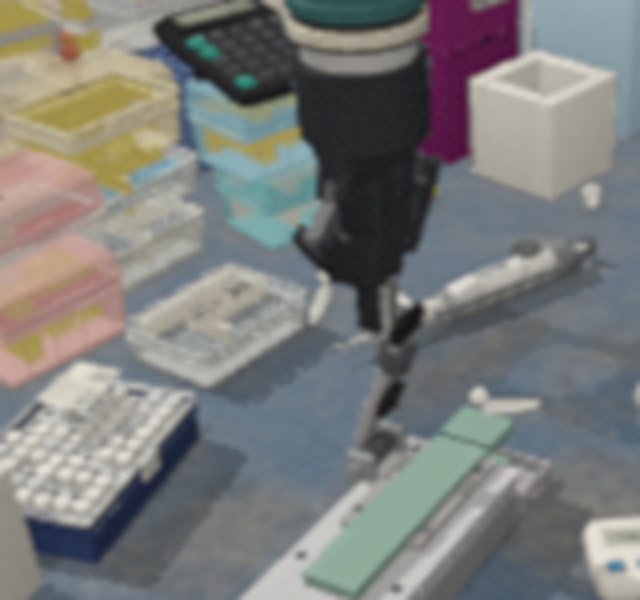

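The arm is past upright, with the tab at crop pixel (405,322). I'll push a little more, then back away while it sinks.

```bash
python3 -m creep '[{"grip":0,"dp":[0,0,0.25],"rotation":[0,0,0]},{"grip":0,"dp":[0,0,0.5],"rotation":[0,0,0]},{"grip":0,"dp":[0,0,0.75],"rotation":[0,0,0]},{"grip":0,"dp":[0,0,1.0],"rotation":[0,0,0]},{"grip":0,"dp":[0,0,1.0],"rotation":[0,0,0]}]'
python3 -m creep '[{"grip":0,"dp":[0,0,-1],"rotation":[0,0,0]},{"grip":0,"dp":[0,0,-3],"rotation":[0,0,0]},{"grip":0,"dp":[0,0,-5],"rotation":[0,0,0]},{"grip":0,"dp":[-2,0,-7],"rotation":[0,0,0]},{"grip":0,"dp":[-4,0,-7],"rotation":[0,0,0]}]'
python3 - <<'E'
from h import *
n="scene";p=bot.read_camera(n)[0]
cv2.imwrite(f"pics/{n}11.png",cv2.resize(p[60:210,130:290,::-1],None,fx=4,fy=4,interpolation=cv2.INTER_CUBIC))
E
```

```text
time: 13.48
tool_pos: [0.5906, -0.0364, 0.1601]
tcp_rot: [2.2, 0.045, -2.202]
wrist_force: [0.1, -0.3, 0.3]
width: 0.003
time: 13.9
tool_pos: [0.664, -0.0333, 0.1989]
tcp_rot: [2.2, 0.045, -2.201]
wrist_force: [0.6, -0.5, -0.1]
width: 0.002
```

View pics/scene11.png

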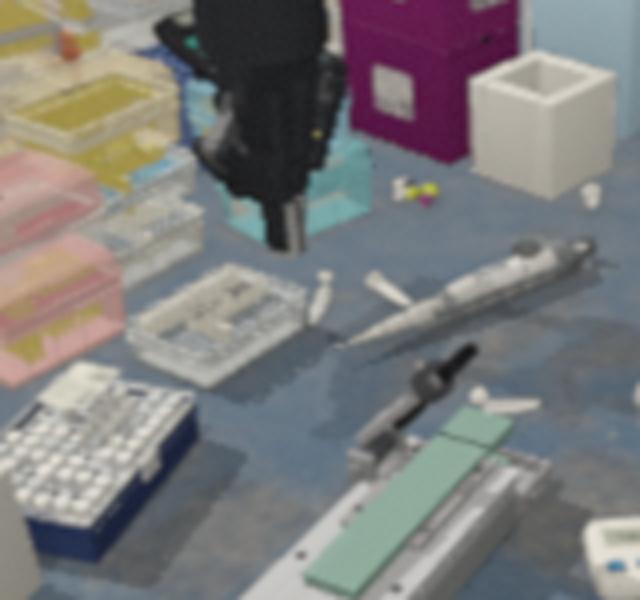

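```bash
python3 -m creep '[{"grip":0,"dp":[-3,0,0],"rotation":[0,0,0]},{"grip":0,"dp":[-6,0,0],"rotation":[0,0,0]},{"grip":0,"dp":[-6,-4,0],"rotation":[0,0,0]},{"grip":0,"dp":[-6,-8,0],"rotation":[0,0,0]},{"grip":0,"dp":[-6,-12,0],"rotation":[0,0,0]}]' >/dev/null
python3 -m creep '[{"grip":0,"dp":[0,-4,0],"rotation":[0,0,0]},{"grip":0,"dp":[0,-8,0],"rotation":[0,0,0]},{"grip":0,"dp":[0,-10,0],"rotation":[0,0,0]},{"grip":0,"dp":[0,-10,0],"rotation":[0,0,0]},{"grip":0,"dp":[0,-10,0],"rotation":[0,0,0]}]'
for i in 1 2 3 4 5 6; do python3 -m creep '[{"grip":0,"dp":[0,0,0],"rotation":[0,0,0]},{"grip":0,"dp":[0,0,0],"rotation":[0,0,0]},{"grip":0,"dp":[0,0,0],"rotation":[0,0,0]},{"grip":0,"dp":[0,0,0],"rotation":[0,0,0]},{"grip":0,"dp":[0,0,0],"rotation":[0,0,0]}]' | head -2; done
python3 - <<'E'
from h import *
for n,(x0,y0,x1,y1) in dict(scene=(150,110,310,250),top=(190,100,330,240)).items():
    p,d=bot.read_camera(n);np.savez(n+"12.npz",p=p,d=d)
    cv2.imwrite(f"pics/{n}12.png",cv2.resize(p[y0:y1,x0:x1,::-1],None,fx=4,fy=4,interpolation=cv2.INTER_CUBIC))
E
python3 sc.py 13 0.5
```

```text
time: 14.78
tool_pos: [0.6524, 0.1877, 0.26]
tcp_rot: [2.199, 0.047, -2.199]
wrist_force: [0.4, 0.6, 0.0]
width: -0.001
time: 15.2
tool_pos: [0.6524, 0.1851, 0.2604]
time: 15.62
tool_pos: [0.6522, 0.1863, 0.2603]
time: 16.03
tool_pos: [0.6522, 0.1863, 0.2603]
time: 16.45
tool_pos: [0.6522, 0.1862, 0.2603]
time: 16.87
tool_pos: [0.6522, 0.1862, 0.2603]
time: 17.28
tool_pos: [0.6522, 0.1862, 0.2603]
tool along -y block (mm): 255.3 [0.6522 0.1862 0.2603] [ 0.4 -0.1  0.1]
top -0.43 -0.39 0.21
scene 3.15 1.98 2.53
```

View pics/scene12.png

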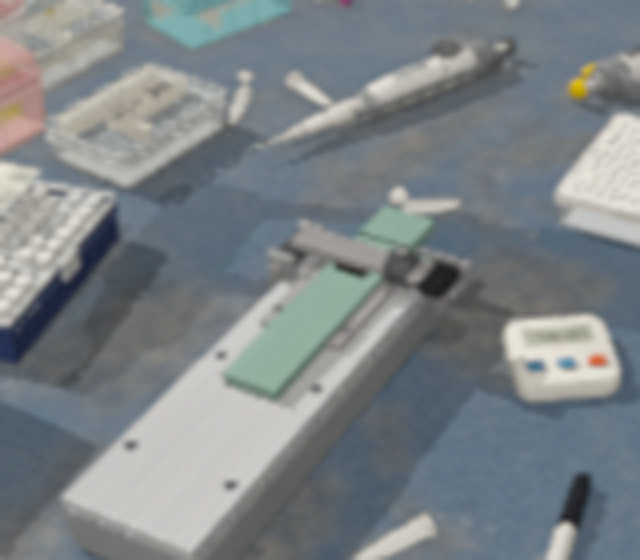

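View pics/top12.png

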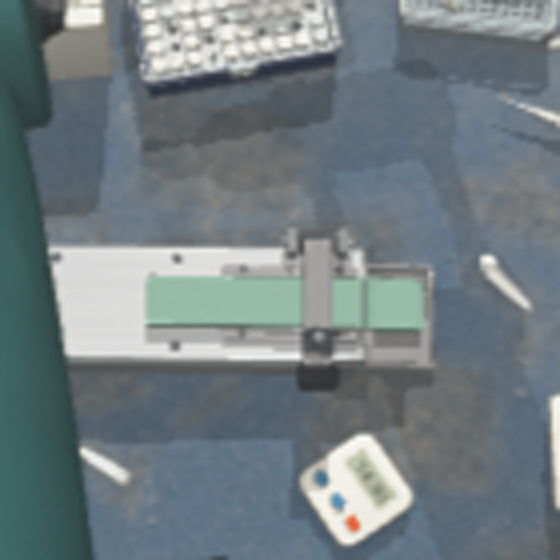

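Run:
```python
from h import *
X=cloud("top",np.load("top12.npz")['d'])
for u,v in[(269,162),(269,168),(269,173),(269,179),(269,193)]: print(X[v-1:v+2,u-1:u+2].reshape(-1,3).mean(0).round(4))
X0=cloud("top",np.load("top12.npz")['d']);print(bot.read_state()['time'])
bot.finish_job()
```

```text
[ 0.5997 -0.0362  0.0698]
[ 0.581 -0.037  0.071]
[ 0.5658 -0.0377  0.0708]
[ 0.5478 -0.0385  0.0704]
[ 0.5058 -0.0404  0.0712]
17.4833
the job is handed in; nothing more can be done
```

I slid the glass strip about 70 mm toward the catch tray with the closed fingertips. The score line now stands over the breaking edge, and only the blank beyond it overhangs. I then backed off and pushed the tab past upright, and the hold-down arm sank by itself onto the glass. The job was handed in at 17.5 s with the gripper clear of everything.

**Score line:** with the hold-down arm down, the top camera puts it 0.1 mm from its own estimate of the edge. The scene camera puts it about 0.2 to 0.4 mm from its own. The two cameras disagreed by about 1 mm on the distance still to go, so I aimed between them and trust the final position to about 1 mm. In the last scene picture the lowered arm hid part of the line, so I took the median there because the average was thrown off.

**Hold-down arm:** the depth readings show the bar level, at about 70 to 71 mm along its length, and the scene picture shows the foot on the glass. The strip did not move when the arm came down.

**Everything else:** the highest wrist force I read was about 4 N. The timer and the other items in the last close-up views stand where they were. I did not check the marker or the well plate separately, but the fingers never went down near either of them.

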